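# Seal a camera housing and hold its leak-check pump at the mark

### The job

Get the camera housing sealed and under vacuum for its leak check: take the flat drying cartridge out of the wooden rack and slide it down into the slot on top of the housing until its flange sits flush, then let go of it and pull the vacuum pump's D-handle out until the dark mark ring on its rod stands at the mouth of the barrel. The handle springs back, so finish while still holding it there with the mark at the mouth; leave the mug, the carabiner and the float clip where they are.

Things in the scene. Friction and masses are not known exactly. Their poses are not given: they have to be found in the camera images.
- cartridge_center (a point): centre of the loose white drying cartridge, 73 mm tall, upright, z up. From below: blade 40 wide (x) x 8 thick (y) x 40 deep, rounded lower edge; flange 56 x 14, 5 thick; upright finger tab 32 wide (x), 10 thick (y), 28 tall, to grip across its thickness. This point is 3.5 mm below the flange's underside; the tab spans 8.5 to 36.5 mm above it.
- rack: wooden rack, 82 (x) x 94 (y) x 52 mm tall, fixed, origin under its centre. It has three slots side by side, 28 mm apart; the cartridge stands in the middle one with its flange on the rack's top and 2.5 to 3 mm play around the blade. The rack stands in one of two places to the robot's right, the mug in the other.
- slot_mouth (a point): centre of the cartridge slot's mouth, at the top of the grey collar (74 x 36 mm) on the housing, 117 mm above the shelf, z up. The slot is 44 mm long (x), 10.4 mm wide (y), open straight down for 45 mm. The cartridge fits either way round; home, its flange lies on the collar and its centre point is 3.5 mm below this point.
- rig: black camera housing, 88 (x) x 130 (y) mm, top at 109 mm, lens port on +x, in a cradle with its pump, all fixed to the shelf; origin on the shelf below the slot, axes as slot_mouth. On its top stand only the collar and a knob 45 mm towards +y, no higher than the collar. The pump, a level metal barrel 38 mm in diameter, sticks out of the side towards -y, its axis at 66 mm.
- barrel_mouth (a point): the pump barrel's mouth: centre of the outer face of its steel end cap (43 mm in diameter), where the handle's rod comes out; 172 mm from the slot along -y, 66 mm above the shelf.
- handle_grip (a point): middle of the grip bar of the pump's black D-handle, 66 mm high; bar 18 mm in diameter, 84 long, along x. It pulls out level along this point's -y, away from the housing (axes as slot_mouth). Between the bar and the crosspiece (12 mm thick, nearer the barrel) is an opening 39 mm (y) x 60 mm (x) for a finger from above. Pump shut, the bar is 64 mm from the barrel's mouth. Only shelf is below it.
- pump_handle (a joint): how far the handle is drawn out, m: 0 fully in (its spring keeps it there), 0.07 end stop. The dark mark ring on the steel rod is 10 mm long and hidden in the barrel at the start: it begins to show at the barrel's mouth at 0.036, its middle is there at 0.041, its end at 0.046. The spring pulls back with 5 N at 0 and 10 N at the mark.
- mug: white ceramic mug, 80 mm in diameter, 92 mm tall, with a handle; origin at the centre of its underside. To be left alone.
- carabiner: stainless carabiner, 85 x 49 x 9 mm, lying on the shelf; origin at its middle, on the shelf. To be left alone.
- float_clip: orange hard plastic float clip, 90 x 32 x 12 mm, lying on the shelf; origin near its middle, on the shelf. To be left alone.
Mind the look-alikes: they are no part of the job. Leave any orange or yellow look-alike of the part that bears cartridge_center alone.

How it is judged:
On the way, in this order (a step that is already met when the one before it is completed fails the run):
1. the cartridge is fully home in the housing's slot and let go (z of cartridge_center in the frame of slot_mouth below -0.001 m and horizontal distance between cartridge_center and slot_mouth below 0.004 m and angle between cartridge_center's own z axis and vertical below 0.08 rad and contact force between each of the arm, the fingers and cartridge below 0.1 N), for 0.2 s.
2. the pump handle is held drawn out with the mark ring at the barrel's mouth (value of joint pump_handle between 0.033 and 0.049 m and contact force between the fingers and pump_handle above 3 N), for 0.5 s.
At the end, for the whole second after the job is handed in: The gripper's fingers hold the pump handle still, drawn out 33 to 49 mm (the mark ring at the barrel's mouth or within 3 mm of it), and the cartridge sits in the housing's slot, untouched, with its flange within 2.5 mm of the collar, centred within 4 mm and upright within 0.08 rad (all of step 1 and all of step 2 and velocity of joint pump_handle between -0.01 and 0.01 m/s); the arm keeps its last pose, push and grip.
It fails at once if the mug is shifted more than 20 mm or tipped (distance of mug from where it was at the start of the episode above 0.02 m or angle between mug's own z axis and vertical above 0.3 rad).
It fails at once if the carabiner is shifted more than 20 mm (distance of carabiner from where it was at the start of the episode above 0.02 m).
It fails at once if the float clip is shifted more than 20 mm (distance of float_clip from where it was at the start of the episode above 0.02 m).
It also fails if it takes over 54 s, if anything falls off the work surface, if the arm or the gripper's body presses on something with over 40 N, if the wrist force passes 120 N, or if a joint passes its speed limit or range.

### The arm

A 6-joint arm with a two-finger parallel gripper is mounted at the origin on the work surface. World frame = base frame: x ahead of the robot, y to its left, z up, the work surface at z = 0. Lengths are in m, angles in rad, forces in N, time in s.
With the tool pointing down it reaches from about 0.35 to 0.925 m from the base axis. Payload 6.4 kg.
Tool frame: the origin (TCP) lies midway between the tips of the shut fingers; the grasp point (between the pads) lies 19 mm behind it; z points along the fingers, y is the direction in which the jaws open and shut (so a half turn about z gives the same grasp; the last joint's range is limited). The gripper opens to 85 mm and grips with 20 to 120 N. Pads are 22 mm wide; open, the fingers measure 114 mm over their backs; the gripper's body (76 mm by 85 mm) begins 54 mm behind the grasp point. The pads swing forward as they close: fully open they stand 13 mm farther back than shut.
Start: joints at [1.059, 0.245, 1.558, -0, 1.339, -0.174], TCP at [0.215, 0.613, 0.231] pointing down, gripper open.
Joint ranges: [-3.13, 3.13], [-1.02, 2.26], [0.13, 2.54], [-0.95, 4.09], [0.21, 2.88], [-2.74, 2.74]. Speed limits (rad/s): [2.57, 2.57, 3.14, 3.14, 3.14, 3.14].

### API

Orientations are given as [roll, pitch, yaw] about the fixed x, y, z axes, in that order (R = Rz(yaw) Ry(pitch) Rx(roll)).
In Python, from bench import bot, inverse_kinematics, vision, sign_off, models gives the robot as it stands. The module is installed in compiled form; this text tells all that it offers. Calls block until the motion is done:
- bot.move_ptp(position, orientation): joint-space move of the TCP to a pose.
- bot.line_to(position, ori=None, speed=0.15, until_force=None): straight line of the TCP; ori=None keeps the orientation; speed is the mean speed in m/s. With until_force (N) it stops when the force on the tool has changed by that much, and returns True; else False.
- bot.movej(angles): joint-space move.
- bot.grip(opening, force=None): finger opening in m; force is the grip in N (None keeps the last); returns when the fingers have stopped.
- bot.wait(seconds).
- inverse_kinematics(position, orientation): joint angles nearest the present ones, or None.
- vision.get_image(name): name is "scene" or "top" or "wrist"; returns a dict with "frame" (384x512x3 uint8, red, green, blue), "depth" (384x512 float32, m along the optical axis (not along the pixel's ray), 0 where there is no reading), "vertical_fov" (degrees; the focal length in pixels is half the picture's height over the tangent of half this angle, whatever the lens; pixels are square), "cx", "cy" (the principal point, pixels), "R" (3x3) and "t" (3): a world point X has camera coordinates R X + t. Camera axes: x right, y down, z forward; pixel columns grow to the right and rows downward; lengths in m; the calibration is good to about 2 mm. A picture is of the moment at which its call begins.
A pose or a line that the arm cannot do raises bot.MotionError and nothing moves.
- sign_off(): hands the job in, once; it reports no verdict.
Trained networks look in a picture, given as the dict that the camera call returned (one of the last four; its "shot" number tells which), for a name from the list of things; names that differ only in an ending like _2 or _b are one class to them, and where a whole thing is asked for, a point or a joint stands for the part that bears it (a point fixed in the world has none). Each returns a list of dicts, best first, with "p" (0 to 1); they miss things now and then, are a little off and sometimes report something else, mostly with a low value. They report only what shows in the picture. A call takes as long as a camera call. They do not tell look-alikes from the thing itself.
- models.recognise(picture, thing): "extent" ([left, top, right, bottom] in pixels, round what is visible of it).
Readings, each from a call of its own:
- bot.get_time_s(): time.
- bot.get_joint_positions(): joint angles.
- bot.get_dq(): joint speeds.
- bot.get_joint_efforts(): joint torques, N m.
- bot.get_eef_pos(): TCP position.
- bot.get_orientation(): TCP orientation.
- bot.get_contact_force(): force on the tool from outside, world axes, zero at the start.
- bot.get_ft_torque(): the same for the moment, N m.
- bot.get_width(): finger opening in m.
Only numpy, scipy, OpenCV 4.12 (cv2) and the standard library are available. Lean on these libraries where they do the work, as an engineer would, in place of code of your own. Each camera call takes 0.05 s, during which the arm holds its last target.

## Working session

There is one attempt and no reset: what is moved stays moved. The work goes in short steps, each a Python script; the robot and the scene stay as the last script left them, time stands still between calls to the robot, and variables do not carry over. Pictures are saved under pics/ and viewed, and the job is handed in when it is done.

```bash
mkdir -p pics; cat > h.py <<'E'
import numpy as np, cv2
from bench import bot, inverse_kinematics, vision, sign_off, models
def save(im,name,boxes=()):
    f=cv2.cvtColor(im["frame"],cv2.COLOR_RGB2BGR).copy()
    for b,c in boxes:
        l,t,r,bb=[int(round(v)) for v in b]; cv2.rectangle(f,(l,t),(r,bb),c,1)
    cv2.imwrite("pics/%s.png"%name,cv2.resize(f,(768,576)))
def cloud(im):
    H,W=im["depth"].shape; f=H/2/np.tan(np.radians(im["vertical_fov"])/2)
    v,u=np.mgrid[:H,:W]; d=im["depth"]
    P=np.stack([(u-im["cx"])/f*d,(v-im["cy"])/f*d,d],-1)
    X=(P-im["t"])@im["R"]   # R^T (P-t)
    X[d==0]=np.nan
    return X
def proj(im,X):
    f=im["depth"].shape[0]/2/np.tan(np.radians(im["vertical_fov"])/2)
    c=np.asarray(X)@np.array(im["R"]).T+im["t"]
    return np.stack([c[...,0]/c[...,2]*f+im["cx"],c[...,1]/c[...,2]*f+im["cy"]],-1)
E
python3 - <<'E'
from h import *
for n in ["scene","top"]:
    im=vision.get_image(n)
    print(n,im["vertical_fov"],im["cx"],im["cy"],-np.array(im["R"]).T@im["t"])
    bx=[]
    for t in ["cartridge_center","rack","rig","handle_grip","slot_mouth","barrel_mouth","mug","carabiner","float_clip"]:
        try: r=models.recognise(im,t)
        except Exception as e: print(t,e); continue
        print(t,[(np.round(x["extent"]).astype(int).tolist(),round(x["p"],2)) for x in r[:3]])
    save(im,n+"0"); np.savez(n+"0.npz",**{k:v for k,v in im.items()})
print(bot.get_time_s())
E
```

```text
scene 54.892118864849905 256.55173205531855 189.32545843327011 [ 1.17963042 -0.12869892  0.69635518]
cartridge_center [([109, 208, 133, 232], 0.83), ([154, 208, 201, 246], 0.74), ([225, 193, 236, 222], 0.59)]
rack [([154, 206, 198, 248], 0.77)]
rig [([277, 182, 423, 256], 0.97)]
handle_grip [([279, 208, 315, 239], 0.96)]
slot_mouth [([277, 184, 421, 258], 0.7)]
barrel_mouth [([279, 185, 422, 253], 0.92)]
mug []
carabiner [([197, 260, 229, 289], 0.54)]
float_clip [([307, 164, 339, 178], 0.67)]
top 52.58791736310806 256.70081612894876 186.57590048599278 [ 0.39773992 -0.08986926  0.90069092]
cartridge_center [([284, 187, 298, 209], 0.69), ([384, 174, 414, 190], 0.59)]
rack [([317, 154, 367, 198], 0.67)]
rig [([86, 138, 239, 207], 0.58), ([204, 144, 240, 180], 0.43)]
handle_grip [([201, 143, 238, 181], 0.82)]
slot_mouth [([85, 136, 238, 204], 0.73)]
barrel_mouth [([87, 139, 236, 206], 0.9)]
mug [([338, 228, 391, 270], 0.68), ([202, 142, 240, 181], 0.17)]
carabiner [([288, 113, 317, 142], 0.55), ([338, 230, 392, 269], 0.47)]
float_clip [([158, 261, 194, 282], 0.66)]
1.0
```

View pics/scene0.png

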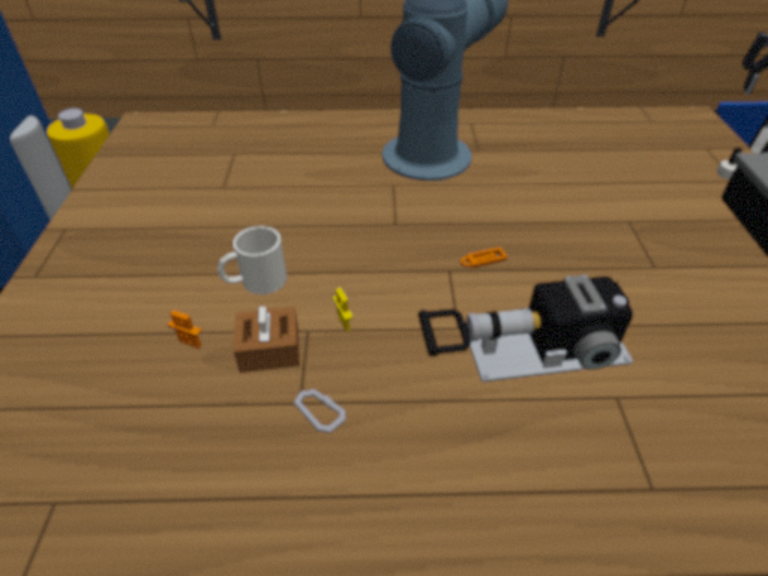

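View pics/top0.png

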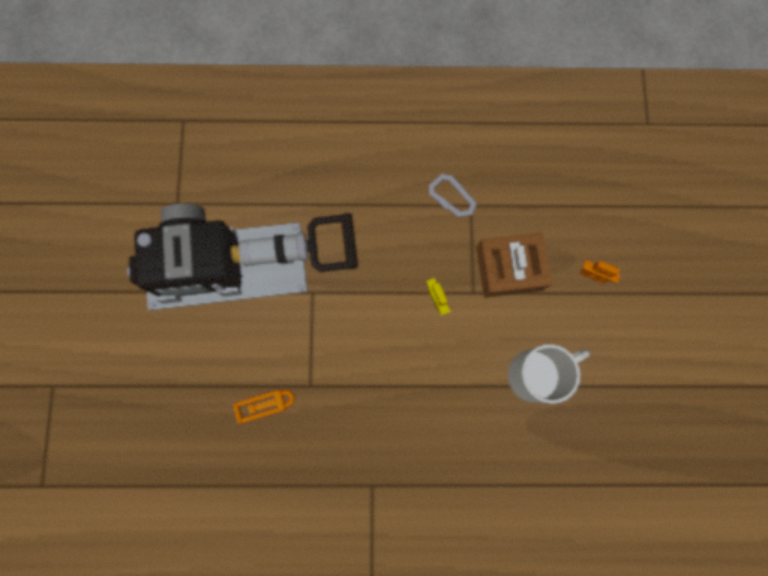

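The scene view shows the white cartridge standing in the rack's middle slot at about (263,322), the mug behind it and the rig on the right. In the top view the cartridge is at (518,260), the slot at (178,250) and the D-handle at (333,242). The orange and yellow look-alikes lie loose. Next I measure these points.

```bash
cat >> h.py <<'E'
def load(n):
    z=np.load(n,allow_pickle=True); return {k:z[k] for k in z.files}
def rect(X,mask):
    p=X[mask][:,:2]; r=cv2.minAreaRect((p*1000).astype(np.float32)); return r,np.median(p,0),len(p)
E
python3 - <<'E'
from h import *
im=load("top0.npz"); X=cloud(im)
Z=X[...,2]
g=np.abs(Z)<.01
print("table z",np.nanmedian(Z[g]))
def box(l,t,r,b):
    m=np.zeros(Z.shape,bool); m[t:b,l:r]=1; return m
R=box(300,140,375,205)
for lo,hi,n in [(.045,.058,"racktop"),(.07,.1,"tab")]:
    m=R&(Z>lo)&(Z<hi); print(n,rect(X,m), np.median(Z[m]))
G=box(70,120,250,215)
for lo,hi,n in [(.112,.125,"collar"),(.1,.125,"housingtop+")]:
    m=G&(Z>lo)&(Z<hi); print(n,rect(X,m), np.median(Z[m]))
H=box(203,138,242,184); m=H&(Z>.045)&(Z<.09); print("handle",rect(X,m),np.median(Z[m]))
# print zmap around slot
np.set_printoptions(linewidth=250)
print((Z[148:188:2,104:134]*1000).astype(int))
E
```

```text
table z -0.0005638379273863142
racktop (((595.828369140625, -300.2003479003906), (82.60214233398438, 94.93557739257812), 7.054365634918213), array([ 0.59272836, -0.29589718]), 1201) 0.05156943184209696
tab (((596.1136474609375, -299.46978759765625), (31.20266342163086, 10.176281929016113), 5.691600322723389), array([ 0.59527963, -0.29750437]), 87) 0.0835875436002506
collar (((592.9171142578125, 188.65762329101562), (74.40606689453125, 97.23661041259766), 6.837741851806641), array([0.59790072, 0.1880292 ]), 602) 0.1160111871096729
housingtop+ (((592.908447265625, 183.84991455078125), (86.89359283447266, 130.5689239501953), 7.530765056610107), array([0.5907013 , 0.18122852]), 2421) 0.10828023244860152
handle (((618.844970703125, -20.661048889160156), (83.45458221435547, 75.99541473388672), 7.063704013824463), array([ 0.61597054, -0.03018671]), 709) 0.07082016020974445
[[                  -3                    1                   -2                   83                   86                   90                   91                   93                   94                   94          
[... 11880 characters left out ...]
]
 [                 106                  108                  107                  107                  107                  106                  107                  107                  105                  105                  106
                   104                  108                  109                  106                  106                  105                  105                  105                  103                  104                  106
                   107                  106                  104                  104                  104                  103                  103                  103]]<stdin>:17: RuntimeWarning: invalid value encountered in cast
```

```bash
python3 - <<'E'
from h import *
print(bot.get_orientation(),bot.get_width())
yaw=np.radians(7)
for y0 in [yaw,yaw+np.pi]:
    print(inverse_kinematics([.593,.18,.25],[np.pi,0,y0]),inverse_kinematics([.596,-.30,.25],[np.pi,0,y0]))
p=[.57,.178,.30]
y=yaw
t=bot.get_time_s(); bot.move_ptp(p,[np.pi,0,y]); print(bot.get_time_s()-t, bot.get_eef_pos())
im=vision.get_image("wrist"); save(im,"w_slot"); np.savez("w_slot.npz",**im)
print(-im["R"].T@im["t"],im["vertical_fov"])
E
```

```text
[ 3.14155126e+00 -2.56069878e-05  2.80378658e+00] 0.08537000019543696
[ 1.11991773e-01  1.60361585e-01  1.62116509e+00 -4.44089210e-16
  1.36006598e+00  1.56061505e+00] [-6.35893549e-01  2.70234429e-01  1.49318749e+00 -4.44089210e-16
  1.37817073e+00  8.12729730e-01]
[ 0.11199177  0.16036158  1.62116509  0.          1.36006598 -1.5809776 ] [-0.63589355  0.27023443  1.49318749  0.          1.37817073 -2.32886292]
2.0333 [0.56976431 0.1786118  0.29987811]
[0.65118059 0.18966813 0.44224047] 70.66658084403504
```

View pics/w_slot.png

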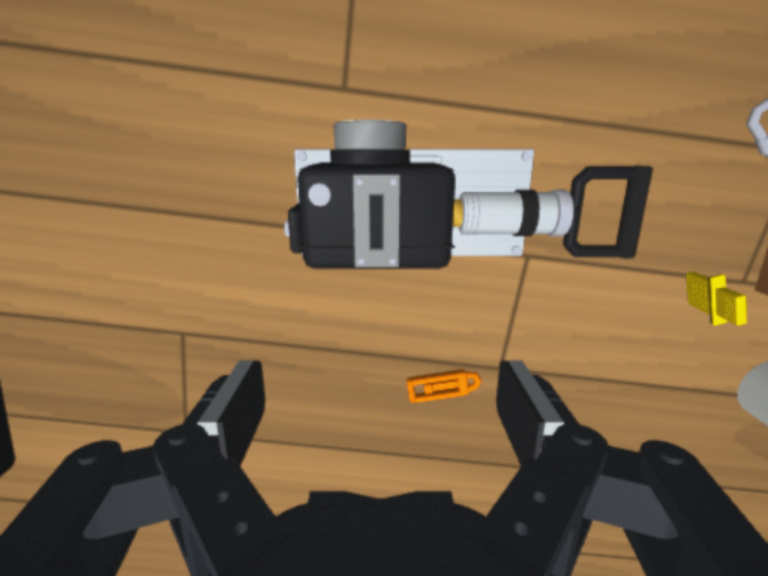

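The wrist view shows the collar with its slot at about (376,222), square to the image, so the 7° yaw is confirmed. The D-handle is at (610,212). I'll measure both from this picture, then do the same over the rack.

```bash
cat > m.py <<'E'
from h import *
def slot(im,c0=(.593,.18)):
    X=cloud(im); Z=X[...,2]; d=np.hypot(X[...,0]-c0[0],X[...,1]-c0[1])
    m=(Z>.1125)&(Z<.125)&(d<.045)&(np.abs(X[...,1]-c0[1]-.12*0)<.03)
    m=cv2.morphologyEx(m.astype(np.uint8),cv2.MORPH_OPEN,np.ones((3,3)))
    n,l,s,_=cv2.connectedComponentsWithStats(m); k=1+np.argmax(s[1:,4]); 
    r,_,n=rect(X,l==k); print("collar",r,n,"z",np.median(Z[l==k]))
    cn,h=cv2.findContours((l==k).astype(np.uint8),cv2.RETR_CCOMP,cv2.CHAIN_APPROX_NONE)
    holes=[c for c,hh in zip(cn,h[0]) if hh[3]>=0]
    c=max(holes,key=cv2.contourArea)[:,0]  # pixels on border of hole (collar pixels)
    P=X[c[:,1],c[:,0]]; print("slot hole",cv2.minAreaRect((P[:,:2]*1000).astype(np.float32)))
    # dark slot by colour, ray cast to z .117
    f=im["depth"].shape[0]/2/np.tan(np.radians(im["vertical_fov"])/2)
    q=cv2.minAreaRect(c.astype(np.float32)); print("px",q)
E
python3 - <<'E'
from m import *
im=load("w_slot.npz"); slot(im)
im2=load("top0.npz"); slot(im2)
X=cloud(im);Z=X[...,2]
m=np.zeros(Z.shape,bool); m[105:178,372:440]=1; m&=(Z>.045)&(Z<.09)
print("handle",rect(X,m))
bot.move_ptp([.57,-.303,.24],[np.pi,0,np.radians(7)])
im=vision.get_image("wrist"); save(im,"w_rack"); np.savez("w_rack.npz",**im)
print(bot.get_time_s(),bot.get_eef_pos())
X=cloud(im);Z=X[...,2]; d=np.hypot(X[...,0]-.596,X[...,1]+.30)
for lo,hi,r in [(.045,.0545,.065),(.0555,.06,.04),(.078,.095,.03)]:
    m=(Z>lo)&(Z<hi)&(d<r); print(lo,rect(X,m),np.median(Z[m]))
E
```

```text
collar ((593.7216796875, 185.81251525878906), (73.18809509277344, 35.85372543334961), 6.840310096740723) 1500 z 0.11688839499610745
slot hole ((593.96533203125, 185.4421844482422), (45.35316848754883, 12.136640548706055), 6.557951927185059)
px ((251.0, 147.5), (37.0, 10.0), 90.0)
collar ((593.3882446289062, 184.27532958984375), (74.27141571044922, 36.90298080444336), 6.693826198577881) 526 z 0.11606299722654355
slot hole ((592.3187255859375, 185.45504760742188), (49.82266616821289, 16.917818069458008), 2.8109312057495117)
px ((117.0, 167.5), (8.0, 23.0), -0.0)
handle (((617.8507690429688, -14.618885040283203), (83.41967010498047, 84.8115234375), 7.315235137939453), array([ 0.62211322, -0.02564238]), 2116)
4.9 [ 0.57057829 -0.30191526  0.24030077]
0.045 (((595.1611328125, -299.21954345703125), (81.59134674072266, 94.18128204345703), 6.991581439971924), array([ 0.59797839, -0.29853231]), 3844) 0.051849763210456895
0.0555 (((596.4385375976562, -299.34619140625), (54.730464935302734, 13.48145580291748), 6.738011360168457), array([ 0.61250883, -0.29777999]), 242) 0.05691509175890451
0.078 (((596.5656127929688, -299.19512939453125), (31.97072982788086, 10.240764617919922), 6.937185287475586), array([ 0.59714477, -0.29906818]), 281) 0.08452968080055563
```

View pics/w_rack.png

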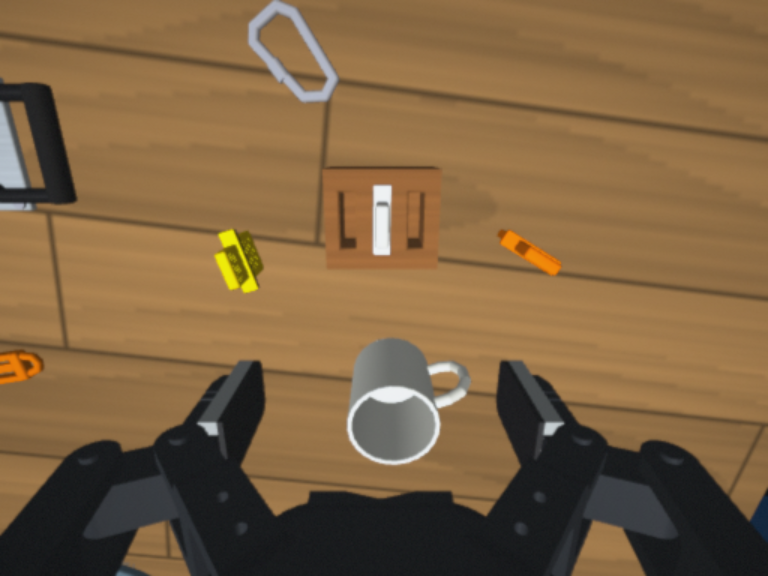

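The cartridge is in the middle slot at (382,220), with its tab (0.5966, -0.2992), yaw 6.9° and top at 84.5 mm, which matches the sizes given. Next I grasp it across its thickness.

```bash
python3 - <<'E'
from h import *
o=[np.pi,0,np.radians(6.9)]
bot.grip(.05,40)
bot.move_ptp([.5966,-.2992,.16],o)
print(bot.get_eef_pos())
hit=bot.line_to([.5966,-.2992,.0625],speed=.08,until_force=8); print(hit,bot.get_eef_pos(),bot.get_contact_force())
bot.grip(0,40); print(bot.get_width(),bot.get_contact_force(),bot.get_eef_pos())
hit=bot.line_to([.5966,-.2992,.16],speed=.08); print(bot.get_eef_pos(),bot.get_width(),bot.get_contact_force(),bot.get_time_s())
for n in ["wrist","scene"]:
    im=vision.get_image(n); save(im,"g_"+n); np.savez("g_%s.npz"%n,**im)
E
```

```text
[ 0.59622985 -0.29895932  0.15951637]
False [ 0.59706545 -0.29950681  0.06330159] [ 0.65226641 -0.2165643   0.72900867]
0.009018841718010429 [-0.42136944  0.02178377  2.24787797] [ 0.59676432 -0.29927837  0.06285468]
[ 0.59621656 -0.29895348  0.15912034] 0.008998436984184848 [-0.10213725 -0.53173369 -0.71856585] 8.95
```

View pics/g_wrist.png

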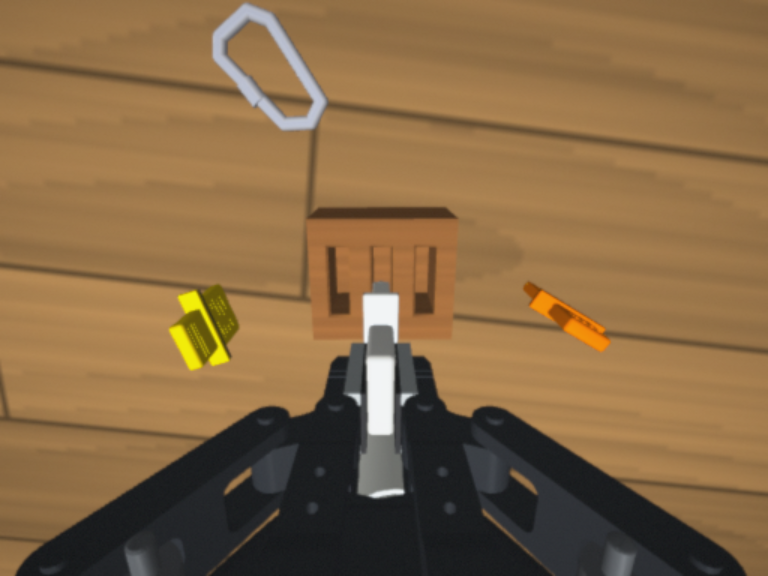

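View pics/g_scene.png

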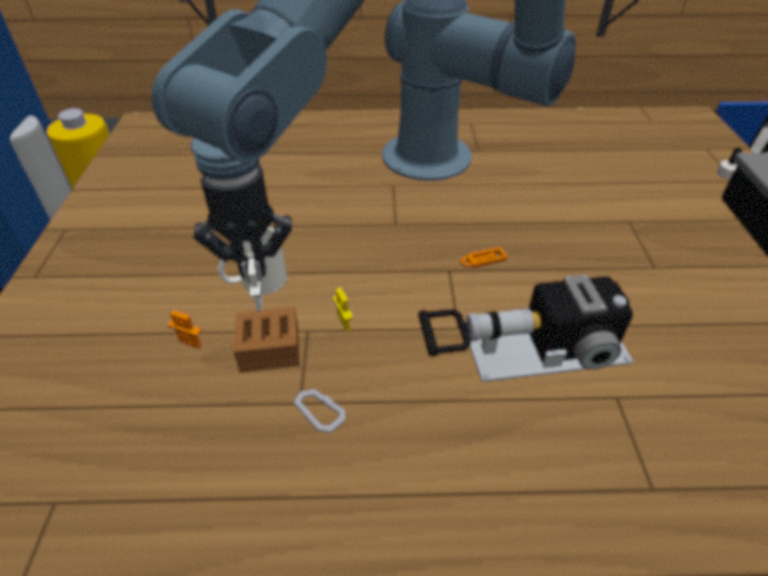

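The cartridge is out of the rack and held upright between the pads. Before carrying it, I check how it sits in the grip: offset and tilt.

```bash
cat >> h.py <<'E'
def heldcheck(im,tcp,yaw):
    X=cloud(im); c,s=np.cos(yaw),np.sin(yaw); D=X-tcp
    a=D[...,0]*c+D[...,1]*s; b=-D[...,0]*s+D[...,1]*c; z=D[...,2]
    fr=im["frame"].astype(int); white=(fr.min(-1)>150)&(np.ptp(fr,axis=-1)<40)
    m=(abs(a)<.035)&(abs(b)<.012)&white
    t=m&(z>.015)&(z<.03)
    f=m&(z<.0)&(z>-.012)&(a>.01)
    for n,k in [("tabtop",t),("flangetop",f)]:
        if k.sum()<10: print(n,k.sum()); continue
        pz=np.polyfit(a[k],z[k],1) ; pb=np.polyfit(a[k],b[k],1)
        print(n,k.sum(),"a",np.percentile(a[k],[1,99]),"b",np.percentile(b[k],[2,98]),"z med",np.median(z[k]),"slope z",pz[0],"slope b",pb[0])
E
python3 - <<'E'
from h import *
im=load("g_wrist.npz"); heldcheck(im,np.array([.59622,-.29895,.15912]),np.radians(6.9))
E
```

```text
tabtop 911 a [-0.01490772  0.01571945] b [-0.00306809  0.00543159] z med 0.021766283976771605 slope z -0.00670093691791351 slope b -0.00436240910068714
flangetop 542 a [0.01117429 0.02783531] b [-0.00588303  0.00773052] z med -0.0060491611562371456 slope z -0.015598000935150971 slope b -0.015734456584151613
```

```bash
python3 - <<'E'
from h import *
y=np.radians(6.8); o=[np.pi,0,y]
bot.line_to([.5962,-.2990,.24],speed=.2)
bot.move_ptp([.5938,.1853,.24],o)
bot.line_to([.5938,.1853,.195],speed=.1); bot.wait(.2)
tcp=bot.get_eef_pos(); print(tcp,bot.get_width(),bot.get_time_s())
for n in ["wrist","top"]:
    im=vision.get_image(n); save(im,"s_"+n); np.savez("s_%s.npz"%n,**im)
    if n=="wrist": heldcheck(im,np.array(tcp),y)
    f=cv2.cvtColor(im["frame"],cv2.COLOR_RGB2BGR)
    c=f[120:330,150:360] if n=="wrist" else f[130:210,80:180]
    cv2.imwrite("pics/s_%s_z.png"%n,cv2.resize(c,None,fx=600/c.shape[0],fy=600/c.shape[0],interpolation=cv2.INTER_CUBIC))
E
```

```text
[0.59436728 0.18538164 0.19604068] 0.0086382853135399 12.1667
tabtop 939 a [-0.01507385  0.01567986] b [-0.0034411   0.00546285] z med 0.02185415030046825 slope z -0.0014753394178755818 slope b 0.0021167435351197523
flangetop 555 a [0.01060906 0.02793965] b [-0.00596627  0.00770283] z med -0.0059954300360310075 slope z 6.718877483580405e-05 slope b 0.032833363454717594
```

View pics/s_wrist_z.png

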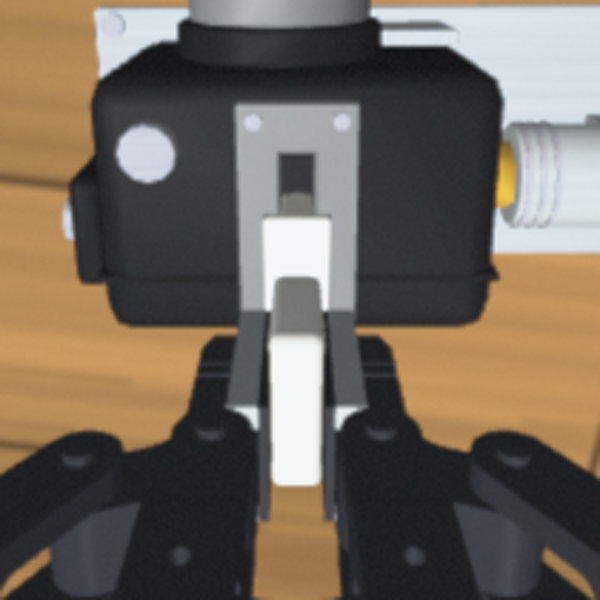

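View pics/s_top_z.png

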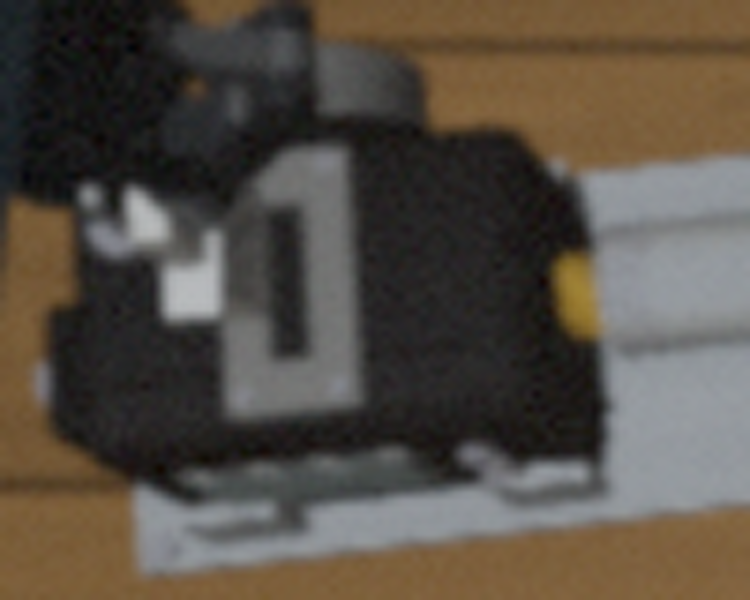

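Both views show the blade lined up over the slot, with the slot's far end at (295,175) in the wrist crop. I'll measure the slot in the same wrist picture, so the camera's offset cancels out.

```bash
python3 - <<'E'
from h import *
im=load("s_wrist.npz"); y=np.radians(6.8); tcp=np.array([0.59436728,0.18538164,0.19604068])
f=192/np.tan(np.radians(im["vertical_fov"])/2)
# rays onto plane z=.117, gray image sampled on (a,b) grid
def samp(zp,A,B):
    c,s=np.cos(y),np.sin(y)
    X=np.stack([tcp[0]+A*c-B*s,tcp[1]+A*s+B*c,np.full_like(A,zp)],-1)
    p=proj(im,X).astype(np.float32)
    g=cv2.cvtColor(im["frame"],cv2.COLOR_RGB2GRAY)
    return cv2.remap(g,p[...,0],p[...,1],cv2.INTER_LINEAR).astype(float)
b=np.arange(-.03,.03,.00025)
for a0 in [.012,.014,.016,.018,.020,.026,.030,.034]:
    g=samp(.117,np.full_like(b,a0),b); d=np.diff(g)
    k=np.argsort(-abs(d))
    out=[]
    for i in k:
        if all(abs(b[i]-o[0])>.003 for o in out): out.append((round(b[i]+.000125,5),round(d[i])))
        if len(out)==4: break
    print(a0,sorted(out))
a=np.arange(.005,.05,.00025)
for b0 in [-.002,0,.002,.004]:
    g=samp(.117,a,np.full_like(a,b0)); d=np.diff(g); k=np.argsort(-d)[:1]; print(b0,a[k],d[k], a[np.argmin(d)])
E
```

```text
Traceback (most recent call last):
TypeError: type numpy.ndarray doesn't define __round__ method
```

```bash
cat > ms.py <<'E'
from h import *
def slotrel(im,tcp,y):
    c,s=np.cos(y),np.sin(y); g0=cv2.cvtColor(im["frame"],cv2.COLOR_RGB2GRAY)
    def samp(A,B):
        X=np.stack([tcp[0]+A*c-B*s,tcp[1]+A*s+B*c,np.full_like(A,.117)],-1)
        p=proj(im,X).astype(np.float32)
        return cv2.remap(g0,p[...,0].reshape(1,-1),p[...,1].reshape(1,-1),cv2.INTER_LINEAR).astype(float).ravel()
    b=np.arange(-.03,.03,.00025)
    for a0 in [.014,.016,.018,.020,.026,.030,.034]:
        d=np.diff(samp(np.full_like(b,a0),b)); out=[]
        for i in np.argsort(-abs(d)):
            if all(abs(b[i]-o[0])>.003 for o in out): out.append((round(float(b[i])*1000+.125,2)/1000,int(d[i])))
            if len(out)==4: break
        print(a0,sorted(out))
    a=np.arange(.005,.05,.00025)
    for b0 in [-.002,0,.002,.004]:
        d=np.diff(samp(a,np.full_like(a,b0))); print(b0,"slot end a",a[np.argmax(d)],"collar end",a[np.argmin(d)])
E
python3 -c "
from ms import *
slotrel(load('s_wrist.npz'),np.array([0.59436728,0.18538164,0.19604068]),np.radians(6.8))"
```

```text
0.014 [(-0.01712, 20), (-0.00437, -16), (0.00688, 15), (0.018879999999999997, -17)]
0.016 [(-0.01737, 20), (-0.00412, -15), (0.00638, 14), (0.01863, -16)]
0.018 [(-0.01712, 17), (-0.00437, -15), (0.00663, 15), (0.01838, -18)]
0.02 [(-0.01762, 15), (-0.00412, -15), (0.00688, 15), (0.01863, -20)]
0.026 [(-0.02537, 1), (-0.02237, -1), (-0.01687, 16), (0.01863, -17)]
0.03 [(-0.01787, 19), (-0.014369999999999999, 7), (-0.009869999999999999, -7), (0.01863, -17)]
0.034 [(-0.01762, 20), (-0.01062, -3), (0.01238, 2), (0.018879999999999997, -16)]
-0.002 slot end a 0.021500000000000016 collar end 0.036250000000000025
0 slot end a 0.021500000000000016 collar end 0.036250000000000025
0.002 slot end a 0.021750000000000016 collar end 0.036250000000000025
0.004 slot end a 0.021750000000000016 collar end 0.036250000000000025
```

```bash
python3 - <<'E'
from h import *
y=np.radians(6.8)
p=np.array([.5938-.0008*np.cos(y),.1853-.0008*np.sin(y)])
bot.line_to([*p,.175],speed=.08)
print(bot.get_eef_pos(),bot.get_contact_force())
h=bot.line_to([*p,.126],speed=.03,until_force=10); print(h,bot.get_eef_pos(),bot.get_contact_force(),bot.get_time_s())
im=vision.get_image("wrist"); save(im,"i_wrist"); np.savez("i_wrist.npz",**im)
heldcheck(im,np.array(bot.get_eef_pos()),y)
E
```

```text
[0.59228138 0.18511824 0.17368537] [-0.85408396 -0.57315457 -0.39100381]
True [0.59318417 0.1852269  0.12787431] [0.19160594 0.0994761  4.11285666] 14.2
tabtop 951 a [-0.01466938  0.01570428] b [-0.00345386  0.00550142] z med 0.02181470958895898 slope z -0.00674795504468316 slope b 0.00819330535763469
flangetop 1459 a [0.01055063 0.03483978] b [-0.01156195  0.011503  ] z med -0.010368023568217047 slope z -0.13248725223412783 slope b 0.014575251496200078
```

View pics/i_wrist.png

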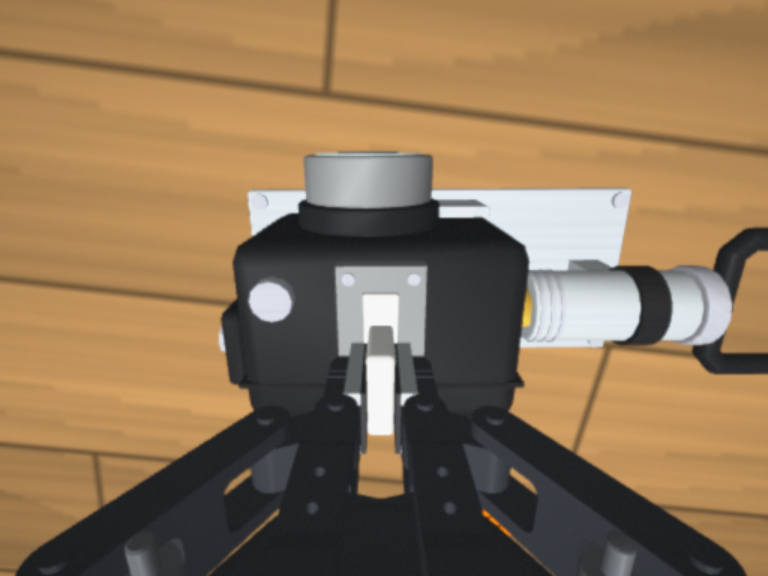

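It stopped at z = 0.1279, the computed home height, with the flange on the collar. Now I release it, retreat and check.

```bash
python3 - <<'E'
from h import *
y=np.radians(6.8)
bot.grip(.035,40); 
e=bot.get_eef_pos(); print(e,bot.get_contact_force())
bot.line_to([.593,.1852,.23],speed=.12); bot.wait(.2)
print(bot.get_time_s(),bot.get_eef_pos())
im=vision.get_image("wrist"); save(im,"r_wrist"); np.savez("r_wrist.npz",**im)
X=cloud(im);Z=X[...,2];fr=im["frame"].astype(int);w=(fr.min(-1)>150)
d=np.hypot(X[...,0]-.5935,X[...,1]-.1855)
m=w&(d<.03)&(Z>.14)&(Z<.16); print("tab",rect(X,m),np.median(Z[m]))
m=(d<.03)&(Z>.1195)&(Z<.126); print("flange",rect(X,m),np.median(Z[m]))
m=(Z>.1125)&(Z<.119)&(d<.042)&(Z>.11); m&=abs(X[...,1]-.1855)<.025; print("collar",rect(X,m),np.median(Z[m]))
m=np.zeros(Z.shape,bool)|((Z>.05)&(Z<.085)&(abs(X[...,0]-.62)<.06)&(X[...,1]<-.03)&(X[...,1]>-.08)); print("bar",rect(X,m),np.nanmax(Z[m]))
E
```

```text
[0.59189407 0.1850487  0.12607245] [-0.04179246 -0.06469864  0.28201353]
15.825 [0.59255218 0.18510411 0.22896549]
tab (((593.1635131835938, 186.00823974609375), (30.867786407470703, 9.85051441192627), 6.631690502166748), array([0.59385853, 0.18613248]), 405) 0.14973791875433648
flange (((593.2332153320312, 185.94309997558594), (55.342437744140625, 13.042509078979492), 6.6017656326293945), array([0.61100765, 0.1884112 ]), 292) 0.12184381158426472
collar (((593.6787719726562, 185.81546020507812), (74.63957214355469, 36.051849365234375), 7.016909122467041), array([0.59906625, 0.18653825]), 1890) 0.11688056994898216
bar (((622.5050659179688, -44.99407196044922), (84.534423828125, 30.16836929321289), 0.19893310964107513), array([ 0.62329114, -0.04296865]), 1449) 0.07653089419588754
```

View pics/r_wrist.png

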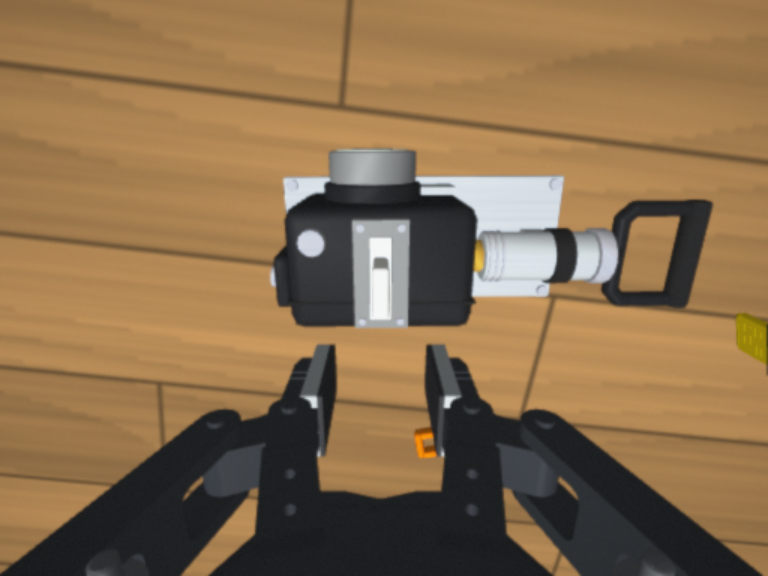

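The cartridge is home: flange top at 121.8 mm against 122 expected, centred within 1 mm, and untouched. Next is the handle.

```bash
python3 - <<'E'
from h import *
y=np.radians(6.8); o=[np.pi,0,y]
g=np.array([.593+.236*np.sin(y),.1851-.236*np.cos(y)]); print(g)
bot.grip(.044,80)
bot.move_ptp([*g,.13],o); bot.wait(.1)
tcp=np.array(bot.get_eef_pos()); print(tcp,bot.get_time_s())
im=vision.get_image("wrist"); save(im,"h_wrist"); np.savez("h_wrist.npz",**im)
X=cloud(im);Z=X[...,2];c,s=np.cos(y),np.sin(y);D=X-tcp
a=D[...,0]*c+D[...,1]*s; b=-D[...,0]*s+D[...,1]*c
for lo,hi in [(.01,.02),(.02,.03),(.03,.04)]:
    m=(Z>.05)&(Z<.09)&(a>lo)&(a<hi)&(abs(b)<.03); print(lo,np.percentile(b[m],[2,50,98]),m.sum(),np.percentile(Z[m],98), b[m][Z[m]>np.percentile(Z[m],90)].mean())
E
```

```text
[ 0.62094334 -0.04923986]
[ 0.62159778 -0.04791166  0.13102006] 17.2417
0.01 [-0.00913757 -0.00029003  0.0084808 ] 269 0.07551034006562365 -0.0008798245538566891
0.02 [-0.00896001 -0.00025596  0.0083732 ] 286 0.07558315144187797 -0.0006152555025022756
0.03 [-0.0084038   0.00809981  0.02875441] 572 0.07539649018532335 -0.00024798118857111004
```

View pics/h_wrist.png

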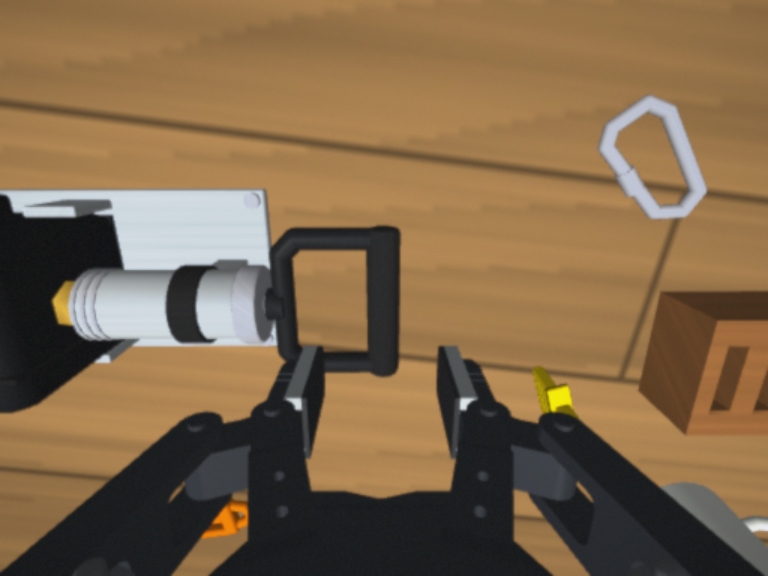

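The jaws straddle the bar at (385,300), which is centred within about 1 mm. The yellow look-alike at (553,390) is well clear of the pull. Descend, grip, pull.

```bash
python3 - <<'E'
from h import *
y=np.radians(6.8); u=np.array([np.sin(y),-np.cos(y)])
g=np.array([.593+.236*np.sin(y),.1851-.236*np.cos(y)])+.0005*u
h=bot.line_to([*g,.047],speed=.08,until_force=8); print(h,bot.get_eef_pos(),bot.get_contact_force())
if not h:
    bot.grip(0,80); print(bot.get_width(),bot.get_contact_force()); bot.wait(.2)
    E=np.mean([bot.get_eef_pos() for _ in range(5)],0); print(E)
    if bot.get_width()>.012:
        q=g+.041*u
        h=bot.line_to([*q,.047],speed=.05); bot.wait(.3)
        E2=np.array(bot.get_eef_pos()); print(E2,(E2-E)[:2]@u,bot.get_width(),bot.get_contact_force(),bot.get_time_s())
        for n in ["wrist","scene","top"]:
            im=vision.get_image(n); save(im,"p_"+n); np.savez("p_%s.npz"%n,**im)
E
```

```text
False [ 0.62157207 -0.04988141  0.04773894] [-0.28188999 -0.48342415 -0.33438998]
0.015556889313485953 [-1.92899948  3.01975098  4.87925843]
[ 0.62132645 -0.04936716  0.0478115 ]
[ 0.62616833 -0.08834761  0.04778381] 0.03927953282518341 0.015626798934345078 [-1.56973328  9.26980202  7.41043668] 20.3167
```

```bash
python3 - <<'E'
from h import *
im=load("p_wrist.npz"); y=np.radians(6.8);u=np.array([np.sin(y),-np.cos(y)])
f=cv2.cvtColor(im["frame"],cv2.COLOR_RGB2BGR)
m=proj(im,[*(np.array([.593,.1851])+.172*u),.066]); print(m)
x,yy=[int(v) for v in m]; c=f[max(0,yy-60):yy+60,max(0,x-60):x+90]; cv2.imwrite("pics/p_z.png",cv2.resize(c,None,fx=5,fy=5,interpolation=cv2.INTER_CUBIC)[:600,:800])
X=cloud(im); D=X[...,:2]-np.array([.593,.1851]); al=D@u; la=D@np.array([np.cos(y),np.sin(y)]);Z=X[...,2]
for l in [.0,-.015,.015]:
  k=(abs(la-l)<.004)&(Z>.05)&(al>.13)&(al<.24)
  o=np.argsort(al[k]); 
  g=im["frame"].mean(-1)[k]; b=np.round(al[k]/.002).astype(int)
  print(l,[(int(i*2),int(g[b==i].mean()),int(Z[k][b==i].max()*1000)) for i in np.unique(b)])
E
```

```text
[ 60.88377332 261.84401122]
0.0 [(154, 216, 84), (156, 217, 84), (158, 216, 85), (160, 207, 87), (162, 205, 87), (164, 206, 87), (166, 207, 88), (168, 207, 88), (170, 122, 88), (172, 84, 88), (174, 71, 74), (176, 176, 74), (178, 208, 72), (180, 206, 72), (182, 208, 72), (184, 209, 73), (186, 211, 73), (188, 212, 72), (190, 211, 72), (192, 212, 72), (194, 211, 72), (196, 207, 72), (198, 212, 72), (200, 207, 73), (202, 209, 72), (204, 208, 72), (206, 209, 72), (208, 210, 72), (210, 198, 72), (212, 61, 75), (214, 46, 75), (216, 46, 75), (218, 46, 75), (220, 46, 76), (222, 41, 75), (224, 38, 72), (226, 35, 70), (228, 61, 125), (230, 52, 127), (232, 40, 127), (234, 40, 132), (236, 40, 121), (238, 65, 119), (240, 69, 104)]
-0.015 [(140, 80, 72), (142, 56, 74), (146, 138, 77), (148, 156, 78), (150, 170, 78), (152, 190, 79), (162, 185, 82), (164, 191, 82), (166, 190, 82), (168, 191, 82), (170, 104, 82), (172, 90, 81), (216, 71, 68), (234, 75, 120), (236, 50, 115), (238, 77, 112), (240, 113, 110)]
0.015 [(140, 35, 56), (142, 45, 57), (144, 75, 58), (152, 144, 75), (154, 152, 77), (156, 163, 81), (158, 173, 82), (160, 183, 84), (162, 183, 86), (164, 183, 86), (166, 180, 86), (168, 176, 85), (170, 106, 85), (172, 85, 83), (210, 44, 140), (212, 33, 140), (214, 33, 140), (216, 32, 141), (218, 33, 142), (220, 33, 141), (222, 33, 140), (224, 33, 140), (226, 34, 138), (228, 42, 137), (230, 44, 138), (232, 36, 137), (234, 34, 124), (236, 34, 121), (238, 35, 117), (240, 37, 114)]
```

View pics/p_z.png

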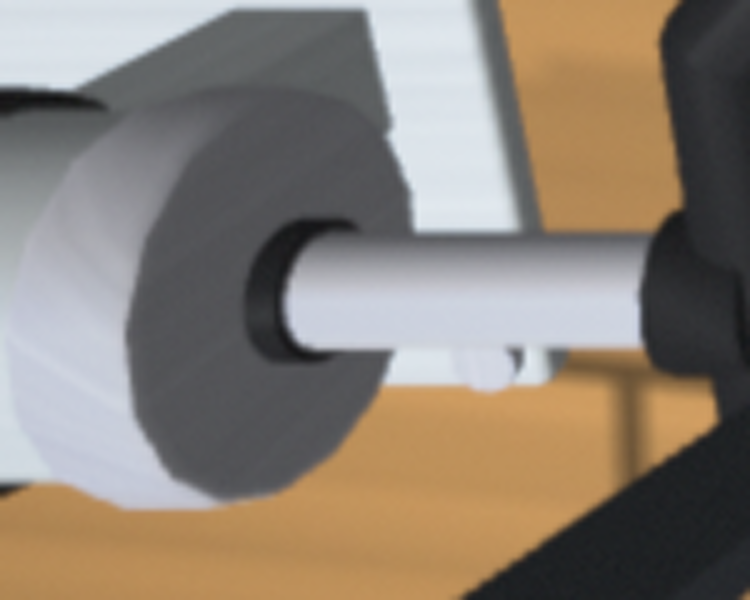

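View pics/p_wrist.png

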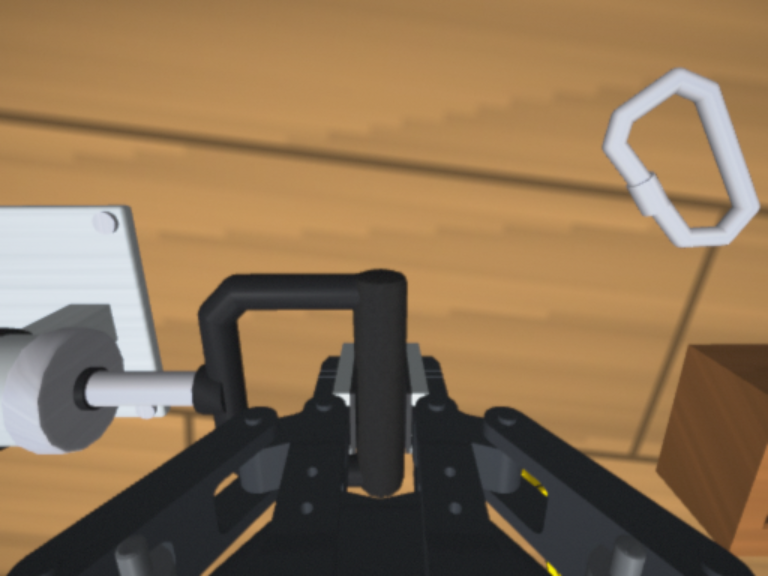

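The wrist crop shows part of the dark ring standing right at the barrel mouth, at (275,290) in the zoom. From depth it shows about 4–5 mm, so the joint is at about 0.040. I'll do a last check on stability and the other objects.

```bash
python3 - <<'E'
from h import *
bot.wait(.6)
print(bot.get_eef_pos(),np.abs(bot.get_dq()).max(),bot.get_contact_force(),bot.get_width(),bot.get_time_s())
im=vision.get_image("scene"); save(im,"f_scene")
X=cloud(im);Z=X[...,2];w=im["frame"].min(-1)>120
d=np.hypot(X[...,0]-.5935,X[...,1]-.1855); m=w&(d<.025)&(Z>.135)&(Z<.165); print("tab top",np.percentile(Z[m],95),np.median(X[m][:,:2],0))
E
```

```text
[ 0.62617611 -0.08834683  0.04778098] 0.0015069911142925666 [-1.95239481  9.4011486   6.84051279] 0.01553953648319386 21.0667
tab top 0.1527357555556357 [0.59474566 0.18150474]
```

View pics/f_scene.png

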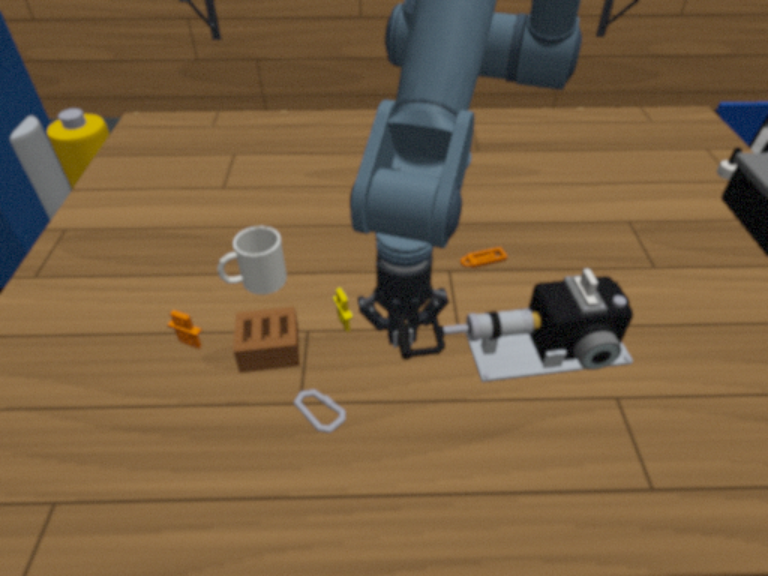

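The cartridge sits in the collar at (590,282) with the handle drawn and held. Mug, carabiner and clip are where they were.

```bash
python3 -c "
from h import *
sign_off()"
```

```text
the job is handed in; nothing more can be done
```

The job is handed in at about 21 s of the 54 s allowed. The cartridge is home in the housing slot and released. The gripper is holding the pump handle with the mark ring at the barrel's mouth.

- **Cartridge:** After release, the wrist camera put the flange top at 121.8 mm (122 expected). It was centred within about 1 mm and upright.
- **Handle:** The tool moved 39.3 mm along the pull. The wrist picture shows 4–5 mm of the dark ring at the mouth, so the joint is at about 0.040 m. The spring pulls back with 9.4 N and the arm was still.
- **Other objects:** In the last picture the mug, carabiner and float clip look unmoved; I did not measure them.
- **One reading disagreed:** The final scene camera gave the cartridge's tab top as 152.7 mm against 150 expected. I put that down to noise and the 2 mm calibration, because the closer wrist view after release read 149.7 mm.

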